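# Stand the dibber and the marker in their holders

### The arm

A 6-joint arm with a two-finger parallel gripper is mounted at the origin on the work surface. World frame = base frame: x ahead of the robot, y to its left, z up, the work surface at z = 0. Lengths are in m, angles in degrees, forces in N, time in s.
With the tool pointing down it reaches from about 0.35 to 0.875 m from the base axis. Payload 4.2 kg.
Tool frame: the origin (TCP) lies midway between the tips of the shut fingers; the grasp point (between the pads) lies 19 mm behind it; z points along the fingers, y is the line along which they close (so a half turn about z gives the same grasp; the last joint's range is limited). The gripper opens to 87 mm and grips with 3 to 60 N. Pads are 19 mm wide; open, the fingers measure 117 mm over their backs; the gripper's body (75 mm by 190 mm) begins 51 mm behind the grasp point.
Start: joints at [77.899, 22.042, 0.453, 0, -68.411, -14.817], TCP at [0.283, 0.557, 0.223] pointing down, gripper open.
Joint ranges: [-179.83, 179.83], [-69.29, 118.12], [-61.27, 80.66], [-181.25, 117.63], [-171.15, -9.14], [-177.46, 177.46]. Speed limits (degrees/s): [159.86, 159.86, 180, 180, 180, 180].

### API

Orientations are given as a 3x3 rotation matrix whose columns are the frame's x, y, z axes.
In Python, from station import * gives the robot as it stands.
- The arm moves only by the tool move_arm, never from a script. Its argument "targets" is text: rows parted by semicolons, each of 4 numbers parted by spaces: the shift along the world's x, y, z in units of 25 mm (1.0 is 25 mm), then the turn about the world's z in units of 5 degrees (1.0 is 5 degrees). In form: tx ty tz spin; .... A call has 1 to 10 rows; each row shifts and turns the commanded pose from where the row before left it; what a row does not reach is not made up. A row lasts 1/12 s, in which the tool goes at most 41.7 mm and 7.16 degrees, less where a joint would pass 70% of its speed; a pose out of reach is approached as far as the arm can. A call is refused whole if a number of a shift passes 1 or a number of a turn 1, either way. A call with a gripper value outside its range is refused whole. "gripper" is the finger opening in mm, from 0 to 87, set as the call begins (left out, the last holds). The fingers move at their own pace and stop on an object; the grip force is fixed at half the most. Time passes only in rows, so rows that do not move let the fingers close. It gives the time, the measured TCP pose, the force, the opening and the grip force at its end, in the units of the state.
- sense(): the state, without advancing time (a new reading comes with each control period).
- capture(name): name is "scene" or "top" or "wrist"; returns a dict with "image" (420x560x3 uint8, blue, green, red), "fx", "fy", "cx", "cy" (pixels), "world_from_camera" (4x4, takes a point from camera to world coordinates); the wrist camera has in their place "hand_eye" (4x4, takes a point from camera to tool coordinates, whose origin is the TCP and whose axes are the flange's). Camera axes: x right, y up, looking along -z (the intrinsics and any distortion apply to the point x, -y, -z); pixel columns grow to the right and rows downward; lengths in m; the calibration is good to about 2 mm. A picture is of the moment at which its call begins: read the wrist's pose just before it. There is no depth.
- finish_job(): hands the job in; it is judged then, once.
The state is a dict: "time_s": time; "joints": joint angles; "joint_velocities": joint speeds; "effort": joint torques, N m; "tcp_pos": TCP position; "ee_rot": TCP orientation; "wrist_force": force on the tool from outside, world axes, zero at the start; "moment": the same for the moment, N m; "gripper_width": opening from 0.0 (shut) to 1.0 (fully open); "gripper_force": force on a finger pad.
Only numpy, scipy, OpenCV 4.12 (cv2) and the standard library are available. Lean on these libraries where they do the work, as an engineer would, in place of code of your own. Each camera call takes 0.05 s, during which the arm holds its last target. There are 200 camera calls.

### The job

Tidy the florist's bench: take the dibber and the marker pen from the sloping wooden rest and stand them, the end that is now lowest down, in the two narrow steel holders: the dibber in the tall holder and the marker in the short one, each fully down to the bottom and let go. Either may go first. Leave the brush in the rest, and do not push about or knock over the vase, the pot, the ribbon spool or the secateurs.

Things in the scene. Friction and masses are not known exactly. Their poses are not given: they have to be found in the camera images.
- dibber: Dibber: round dark-wood rod with a conical steel point, 14 mm diameter, 200 mm long, the last 30 mm at the foot tapering to the point; the longest thing in the rest, about 60 g; at the start it leans in one channel of the wooden rest, foot on the ledge, 35 degrees from vertical with its top away from the robot; origin at the centre of the foot end, z along its axis from foot to top.
- marker: Marker pen: plain cylinder, white barrel with black cap (cap end is the foot) and black end plug, 14 mm diameter, 150 mm long, about 30 g; at the start it leans in one channel of the wooden rest, foot on the ledge, 35 degrees from vertical with its top away from the robot; origin at the centre of the foot end, z along its axis from foot to top.
- brush: Brush, to be left alone in the rest: 14 mm round light-wood handle, flat steel ferrule and bristle block 30 mm wide and 12 mm thick at the top (from 110 mm up), 170 mm long; at the start it leans in one channel of the wooden rest, foot on the ledge, 35 degrees from vertical with its top away from the robot; origin at the centre of the foot end, z along its axis from foot to top.
- rest: Fixed sloping rest of light wood, 150 x 190 mm, with three parallel open channels at y = -70, 0, 70 mm, each 26 mm wide outside, covering the lowest 100 mm of its tool (walls 5 mm short of the tool's upper side); above that the tool stands free. Which tool is in which channel varies. Origin under the centre; tool feet at x = -45, z = 34 mm; tools lean towards its +x, away from the robot.
- holder_tall: Tall narrow steel holder, fixed: square tube 34 mm outside, walls 4 mm (mouth 26 x 26 mm), 130 mm high, inner floor 6 mm above the bench, on a 60 mm square foot plate 6 mm thick. Origin at the centre of its underside, z up, x and y along its sides.
- holder_short: Short narrow steel holder, fixed: same tube and foot plate, but 85 mm high. Origin at the centre of its underside, z up. Which holder is on the left varies.
- holder_tall_mouth (a point): Centre of the tall holder's mouth, 130 mm above the bench.
- holder_short_mouth (a point): Centre of the short holder's mouth, 85 mm above the bench.
- vase: White ceramic bud vase, loose, 62 mm widest, 110 mm high, origin at the centre of its underside. Not to be disturbed.
- pot: Small terracotta pot, loose, 84 mm across the rim, 75 mm high, origin at the centre of its underside. Not to be disturbed.
- spool: Ribbon spool lying flat, loose, 76 mm across, 28 mm high, origin at the centre of its underside. Not to be disturbed.
- secateurs: Secateurs lying flat, loose, about 180 mm long along x, 60 mm wide and 18 mm high, origin near the middle at bench level. Not to be disturbed.
Things that resemble listed ones, but are neither listed nor needed, are in the scene too. Leave any red or yellow look-alike of the holder_short alone.

How it is judged:
By the outcome, as a careful person would: the job done as asked, in the order asked, and still so for the second after the job is handed in, with the robot touching nothing.
It also fails if it takes over 64 s, if anything falls off the work surface, if the arm or the gripper's body presses on something with over 40 N, if the wrist force passes 120 N, or if a joint passes its speed limit or range.

## Working session

There is one attempt and no reset: what is moved stays moved. The work goes in short steps, Python scripts to look and compute and a tool call to move; the robot and the scene stay as the last step left them, time stands still between calls to the robot, and variables do not carry over. Pictures are saved under pics/ and viewed, at most 10 in all, crops included, and the job is handed in when it is done.

Besides the shell and the picture viewer there is one more tool, called as a command line: name --argument value ..., lists and objects as JSON in quotes. move_arm: Moves the arm, as the interface text tells. Its arguments: {"type":"object","properties":{"targets":{"type":"string"},"gripper":{"type":"number"}},"required":["targets"]}

```bash
mkdir -p pics; ls
python3 - <<'E'
from station import *
import cv2,numpy as np
s=sense();print(s['time_s'],s['tcp_pos'],s['ee_rot'],s['gripper_width'])
for n in("scene","top"):
    c=capture(n);cv2.imwrite(f"pics/{n}0.png",c["image"]);np.savez(f"{n}0.npz",**c)
    print(n,c["fx"],c["fy"],c["cx"],c["cy"],[k for k in c],np.round(c["world_from_camera"],4).tolist())
E
```

```text
pics
0.0 [0.28265127 0.55677455 0.22146433] [[ 8.91567612e-01 -4.52886718e-01 -9.01831782e-04]
 [-4.52887609e-01 -8.91565483e-01 -1.95013447e-03]
 [ 7.91479146e-05  2.14710518e-03 -9.99997692e-01]] 1.0010881117713188
scene 454.8994118676726 454.8994118676726 278.8685189546036 210.47011437358398 ['image', 'fx', 'fy', 'cx', 'cy', 'world_from_camera'] [[0.8706, -0.3638, 0.3312, 0.9242], [0.4918, 0.6619, -0.5657, -0.7132], [-0.0134, 0.6554, 0.7552, 0.942], [0.0, 0.0, 0.0, 1.0]]
top 438.49222575726304 438.49222575726304 276.1269769965878 212.94360503603687 ['image', 'fx', 'fy', 'cx', 'cy', 'world_from_camera'] [[-0.0139, 0.9904, -0.1375, 0.4001], [-0.9999, -0.0135, 0.0039, -0.051], [0.002, 0.1375, 0.9905, 1.1582], [0.0, 0.0, 0.0, 1.0]]
```

View pics/scene0.png

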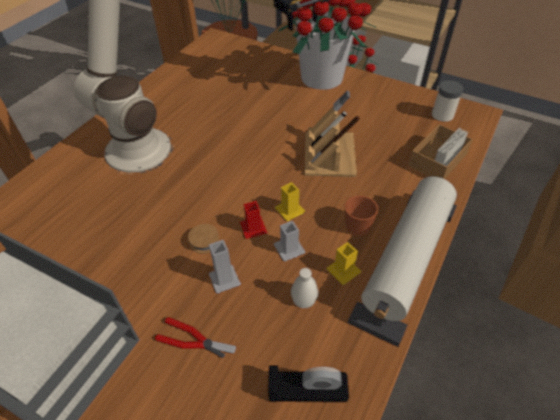

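View pics/top0.png

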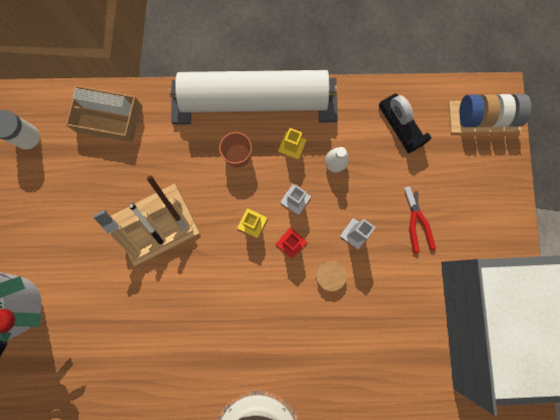

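In the scene view, the grey holders are at (221,265), tall, and (289,240), short. In the top view they are at (357,233) and (296,198). The look-alikes are yellow at (292,143) and (252,222) and red at (291,242) in the top view. The rest is at (152,225) in the top view and (330,145) in the scene view. I'll confirm this in one enlarged crop.

Run:
```python
import cv2,numpy as np
t=cv2.imread("pics/top0.png");s=cv2.imread("pics/scene0.png")
def cr(i,x,y,w=100,h=75):return cv2.resize(i[y:y+h,x:x+w],(400,300),interpolation=cv2.INTER_CUBIC)
m=np.vstack([np.hstack([cr(t,95,170,120,100)[:, :],cr(s,285,85)]),np.hstack([cr(t,280,180),cr(s,205,215)])])
cv2.imwrite("pics/crop1.png",m)
```

```text
(no output)
```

View pics/crop1.png

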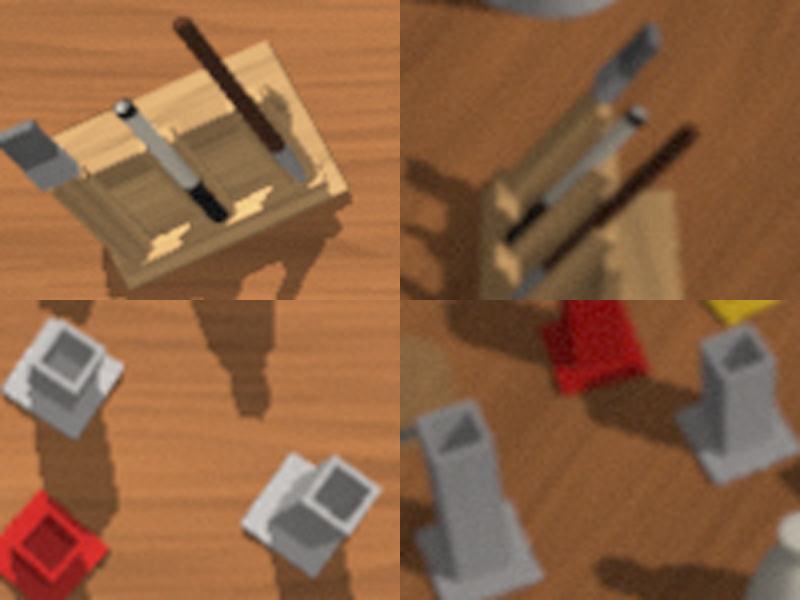

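The crop confirms it. The brush (left), marker (middle) and dibber (right, longest, steel point) are in the rest. The tall grey holder's mouth is at top (365,228) / scene (219,247), and the short grey holder's mouth is at top (296.5,194) / scene (289,227.5). Only these two are unpainted steel, and the heights fit.

```bash
cat > geo.py <<'E'
import numpy as np
def ray(c,uv):
    d=np.array([(uv[0]-c["cx"])/c["fx"],-(uv[1]-c["cy"])/c["fy"],-1.]);T=c["world_from_camera"]
    d=T[:3,:3]@d;return T[:3,3],d/np.linalg.norm(d)
def plane(c,uv,z):
    o,d=ray(c,uv);return o+d*(z-o[2])/d[2]
def tri(rs):
    A=sum(np.eye(3)-np.outer(d,d) for o,d in rs);b=sum((np.eye(3)-np.outer(d,d))@o for o,d in rs);return np.linalg.solve(A,b)
E
python3 - <<'E'
from geo import *
np.set_printoptions(precision=4,suppress=True)
t=dict(np.load("top0.npz"));s=dict(np.load("scene0.npz"))
h=.034;c35=np.cos(np.radians(35))
for n,a,b,z in[("dib top",(150.2,177.3),(357.5,117.5),h+.2*c35),("dib foot",(186.5,230),(315,158),h),("mk top",(132.5,205.3),(345,113.5),h+.15*c35),("mk foot",(161,242.3),(312.5,145),h),("tall",(365.3,228.5),(218.7,247),.13),("short",(296.5,193.7),(289.2,227.5),.085),
 ("vase top",(342,153),(305,273),.11),("pot",(236,148),(361,208),.075)]:
    print(n,plane(t,a,z),plane(s,b,z),tri([ray(t,a),ray(s,b)]))
# base plate corners of rest (top view, crop pix)
for u,v in[(268,42),(350,195),(130,288)]:print(plane(t,(95+u/3.333,170+v/3),.01))
E
```

```text
dib top [0.6177 0.2255 0.1978] [0.6198 0.2249 0.1978] [0.6187 0.2264 0.1961]
dib foot [0.515  0.1758 0.034 ] [0.5187 0.1955 0.034 ] [0.5195 0.1773 0.0469]
mk top [0.5615 0.2765 0.1569] [0.5654 0.2765 0.1569] [0.5632 0.2783 0.1543]
mk foot [0.4843 0.2407 0.034 ] [0.4863 0.2435 0.034 ] [0.4855 0.2415 0.0347]
tall [ 0.503  -0.2647  0.13  ] [ 0.504  -0.2623  0.13  ] [ 0.5037 -0.2637  0.1312]
short [ 0.5967 -0.1066  0.085 ] [ 0.597  -0.1066  0.085 ] [ 0.5969 -0.1065  0.0848]
vase top [ 0.6924 -0.2193  0.11  ] [ 0.6969 -0.2185  0.11  ] [ 0.6947 -0.2185  0.1077]
pot [0.7188 0.0446 0.075 ] [0.7219 0.0435 0.075 ] [0.7205 0.0453 0.072 ]
[0.6411 0.212  0.01  ]
[0.5038 0.145  0.01  ]
[0.4254 0.3156 0.01  ]
```

move_arm --targets "1 -0.9 0.2 0; 1 -0.9 0.2 0; 1 -0.9 0 0; 1 -1 0 1; 1 -1 0 1; 1 -1 0 1; 1 -1 0 1; 1 -1 0 1; 1 -1 0 1; 1 -1 0 1" --gripper 44

```text
time_s: 0.93
tcp_pos: [0.5336, 0.3132, 0.2321]
ee_rot: [[0.989, 0.145, -0.001], [0.145, -0.989, -0.001], [-0.001, 0.0, -1.0]]
wrist_force: [-0.6, 0.2, -0.1]
gripper_width: 0.515
gripper_force: 0.0
```

move_arm --targets "1 -1 0 1; 1 -1 0 1; 0.7 -1 0 1; 0 -0.8 0 0.4; 0 0 0 0; 0 0 0 0"

```text
time_s: 1.43
tcp_pos: [0.6005, 0.2186, 0.2319]
ee_rot: [[0.907, 0.422, -0.001], [0.422, -0.907, -0.0], [-0.001, -0.0, -1.0]]
wrist_force: [-0.0, -0.5, 0.3]
gripper_width: 0.504
gripper_force: 0.0
```

move_arm --targets "0.16 0 -1 0; 0 0 -1 0; 0 0 -0.6 0; 0 0 -0.4 0; 0 0 0 0"

```text
time_s: 1.85
tcp_pos: [0.6028, 0.2201, 0.1548]
ee_rot: [[0.905, 0.425, -0.005], [0.425, -0.905, -0.002], [-0.005, 0.0, -1.0]]
wrist_force: [-0.3, -0.4, -0.2]
gripper_width: 0.506
gripper_force: 0.0
```

Run:
```python
from station import *
import cv2,numpy as np
print(sense()['wrist_force'],sense()['tcp_pos'])
w=capture("wrist")
print(np.round(w["hand_eye"],3).tolist(),w["fx"])
cv2.imwrite("pics/w1.png",w["image"])
```

```text
[-0.27057476 -0.4013799  -0.23368261] [0.60275339 0.22013602 0.15481757]
[[-0.001, 0.956, 0.292, 0.081], [1.0, 0.001, 0.001, -0.001], [0.0, 0.292, -0.956, -0.162], [0.0, 0.0, 0.0, 1.0]] 312.2818948857223
```

View pics/w1.png

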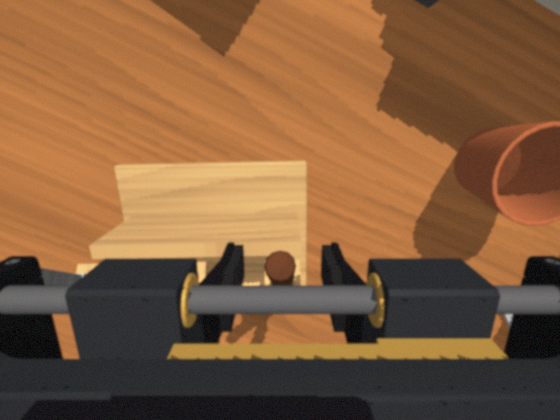

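The dibber's top is at (280,267), midway between the fingers at (230..335), so I can close on it.

move_arm --targets "0 0 0 0; 0 0 0 0; 0 0 0 0; 0 0 0 0; 0 0 0 0; 0 0 0 0" --gripper 0

```text
time_s: 2.4
tcp_pos: [0.6046, 0.2198, 0.158]
ee_rot: [[0.906, 0.424, 0.001], [0.424, -0.906, 0.0], [0.001, -0.0, -1.0]]
wrist_force: [0.6, 0.3, 1.1]
gripper_width: 0.149
gripper_force: 30.0
```

move_arm --targets "0 0 0.3 0; 0 0 0.7 0; 0 0 1 0; 0 0 1 0; 0 0 1 0; 0 0 1 0; 0 0 1 0; 0 0 0 0"

```text
time_s: 3.07
tcp_pos: [0.6067, 0.2202, 0.3148]
ee_rot: [[0.905, 0.424, 0.011], [0.424, -0.906, 0.004], [0.012, 0.001, -1.0]]
wrist_force: [0.3, -0.2, 1.0]
gripper_width: 0.156
gripper_force: 30.0
```

Run:
```python
from station import *
import cv2,numpy as np
s=sense();print(s['tcp_pos'],s['gripper_width']*87,s['wrist_force'],s['gripper_force'])
ims=[]
for n in("scene","top"):
    c=capture(n);np.savez(n+"1.npz",**c);ims.append(c["image"])
cv2.imwrite("pics/lift.png",np.hstack([cv2.resize(ims[0][0:210,230:430],(400,420)),cv2.resize(ims[1][120:330,60:260],(400,420))]))
```

```text
[0.60667323 0.22023871 0.31483514] 13.529539710621613 [ 0.30511154 -0.18121426  0.9959523 ] 29.999541328288615
```

View pics/lift.png

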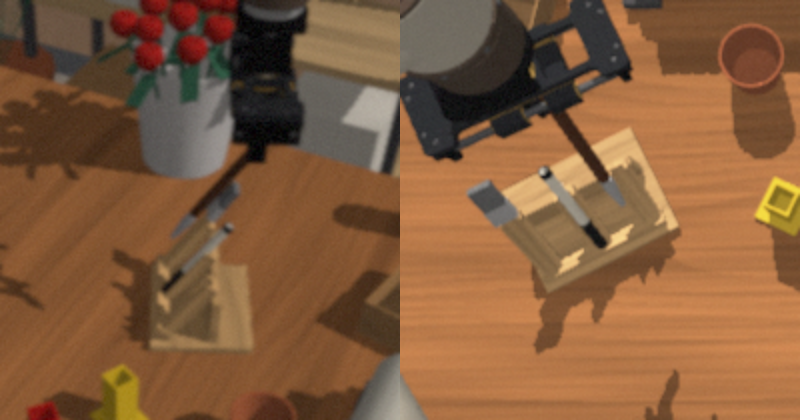

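The dibber is held with its tilt unchanged. Its foot is at scene (318.5,117.5) and top (171,223).

Run:
```python
from geo import *
np.set_printoptions(precision=4,suppress=True)
t=dict(np.load("top1.npz"));s=dict(np.load("scene1.npz"))
f=tri([ray(t,(171,223)),ray(s,(318.5,117.5))]);d=np.array([.6067,.2202,.3148])-f
print(f,d,np.degrees(np.arctan2(np.hypot(*d[:2]),d[2]+.019)),np.degrees(np.arctan2(d[1],d[0])),np.hypot(np.hypot(*d[:2]),d[2]+.019))
```

```text
[0.5205 0.1832 0.1878] [0.0862 0.037  0.127 ] 32.71962083081639 23.262172811724 0.17351453212144002
```

move_arm --targets "0 -0.5 0 -0.3; 0 -1 0 -0.6; 0 -1 0 -0.6; 0 -1 0 -0.6; 0 -1 0 -0.6; 0 -1 0 -0.6; 0 -1 0 -0.6; 0 -1 0 -0.6; 0 -1 0 -0.6; 0 -1 0 -0.6"

```text
time_s: 4.0
tcp_pos: [0.6032, -0.0197, 0.306]
ee_rot: [[0.998, -0.064, -0.003], [-0.064, -0.998, -0.001], [-0.003, 0.001, -1.0]]
wrist_force: [1.1, 0.2, -0.1]
gripper_width: 0.154
gripper_force: 30.0
```

move_arm --targets "0 -1 0 -0.6; 0 -1 0 -0.6; 0 -1 0 -0.6; 0 -1 0 -0.6; 0 -1 0 -0.6; -0.2 -1 0 -0.6; -0.2 -1 0 -0.6; -0.2 -1 0 -0.6; -0.2 -1 0 -0.6; -0.2 -1 0 -0.6"

```text
time_s: 4.83
tcp_pos: [0.5778, -0.2693, 0.3058]
ee_rot: [[0.832, -0.554, -0.004], [-0.554, -0.832, 0.001], [-0.003, 0.001, -1.0]]
wrist_force: [0.1, -1.1, -0.5]
gripper_width: 0.153
gripper_force: 30.0
```

move_arm --targets "-0.2 -1 -0.4 -0.6; 0 -0.6 -0.4 -0.1; 0 -0.4 -0.4 0; 0 0 0 0; 0 0 0 0; 0 0 0 0"

```text
time_s: 5.33
tcp_pos: [0.5748, -0.317, 0.2775]
ee_rot: [[0.8, -0.6, -0.0], [-0.6, -0.8, -0.0], [-0.0, 0.0, -1.0]]
wrist_force: [0.3, 0.7, 0.5]
gripper_width: 0.156
gripper_force: 30.0
```

```bash
cat > look.py <<'E'
from station import *
import cv2,numpy as np,sys
def look(tag,sb,tb):
    s=sense();print(s['tcp_pos'],np.degrees(np.arctan2(s['ee_rot'][1][0],s['ee_rot'][0][0])),s['gripper_width']*87,s['wrist_force'],s['time_s'])
    o=[]
    for n,b in(("scene",sb),("top",tb)):
        c=capture(n);np.savez(n+tag+".npz",**c);o.append(cv2.resize(c["image"][b[1]:b[1]+b[3],b[0]:b[0]+b[2]],(400,400),interpolation=cv2.INTER_CUBIC))
    cv2.imwrite(f"pics/{tag}.png",np.hstack(o))
E
python3 -c "
from look import *
look('ins1',(170,150,130,130),(310,160,130,130))"
```

```text
[ 0.57475495 -0.31696847  0.27745171] -36.83861750152216 13.560974676617242 [0.25775208 0.65805981 0.53612279] 5.3333
```

View pics/ins1.png

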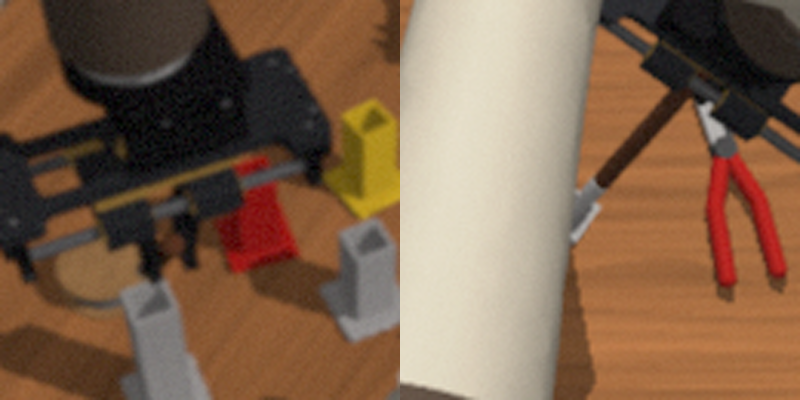

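The scene view is end-on along the rod and hides the foot. In the top view the steel point near crop (585,205) runs towards the tall mouth at crop (570,211), so the tip is over the mouth. I'll lower gently while watching the force.

move_arm --targets "0 0 -0.3 0; 0 0 -0.3 0; 0 0 -0.3 0; 0 0 -0.3 0; 0 0 -0.2 0; 0 0 0 0; 0 0 0 0"

```text
time_s: 6.02
tcp_pos: [0.5743, -0.3178, 0.242]
ee_rot: [[0.8, -0.601, -0.001], [-0.601, -0.8, 0.0], [-0.001, 0.001, -1.0]]
wrist_force: [-0.8, -0.4, -0.2]
gripper_width: 0.153
gripper_force: 30.0
```

No contact force. Now swing it upright about the foot in the mouth.

move_arm --targets "-0.29 0.21 0.12 0; -0.29 0.22 0.14 0; -0.31 0.23 0.07 0; -0.31 0.24 0.07 0; -0.32 0.24 0.02 0; 0 0 0 0"

```text
time_s: 6.52
tcp_pos: [0.535, -0.2881, 0.2545]
ee_rot: [[0.8, -0.6, 0.002], [-0.6, -0.8, 0.0], [0.001, -0.001, -1.0]]
wrist_force: [1.3, -1.2, 0.6]
gripper_width: 0.154
gripper_force: 30.0
```

```bash
python3 -c "
from look import *
look('ins2',(170,150,130,130),(310,160,130,130))"
```

```text
[ 0.53504426 -0.2880668   0.25448639] -36.883208410946025 13.426937605116086 [ 1.27083507 -1.22913708  0.63246599] 6.5167
```

View pics/ins2.png

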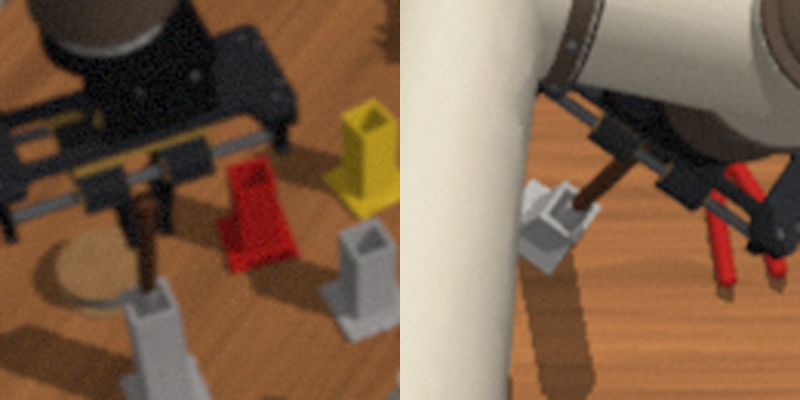

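The dibber's point is inside the tall mouth, with the dark wood ending at scene (150,290) and top (580,205). A small 1.8 N reaction shows it pivoting on the inner wall, so I'll continue.

move_arm --targets "-0.3 0.23 0.02 0; -0.3 0.23 0 0; -0.3 0.23 -0.03 0; -0.3 0.23 -0.07 0; -0.3 0.23 -0.12 0; -0.05 0.03 -0.2 0; 0 0 0 0; 0 0 0 0"

```text
time_s: 7.28
tcp_pos: [0.4972, -0.2594, 0.2423]
ee_rot: [[0.799, -0.601, -0.002], [-0.601, -0.799, 0.001], [-0.002, 0.0, -1.0]]
wrist_force: [1.7, -0.5, -0.0]
gripper_width: 0.153
gripper_force: 30.0
```

```bash
python3 -c "
from look import *
look('ins3',(170,150,130,130),(310,160,130,130))"
```

```text
[ 0.49715459 -0.25935398  0.24231896] -36.919664982618194 13.312887693695071 [ 1.69926195 -0.53465043 -0.03288285] 7.2833
```

View pics/ins3.png

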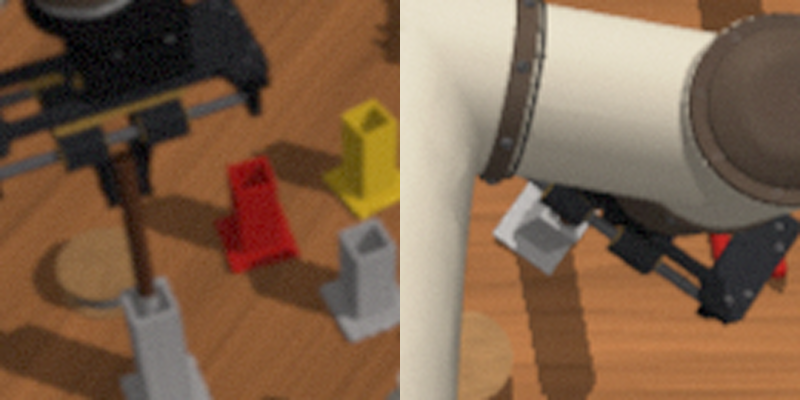

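The rod is now almost parallel to the tall holder's edges, running from crop (122,160) to (147,290). I'll centre it and lower it.

move_arm --targets "0.1 -0.07 0 0; 0.1 -0.07 -0.2 0; 0 0 -0.3 0; 0 0 -0.3 0; 0 0 -0.3 0; 0 0 0 0"

```text
time_s: 7.88
tcp_pos: [0.5011, -0.2626, 0.2127]
ee_rot: [[0.799, -0.601, -0.005], [-0.601, -0.799, 0.002], [-0.005, 0.002, -1.0]]
wrist_force: [-0.3, -0.6, -0.3]
gripper_width: 0.152
gripper_force: 30.0
```

move_arm --targets "0 0 -0.4 0; 0 0 -0.4 0; 0 0 -0.4 0; 0 0 -0.4 0; 0 0 -0.2 0; 0 0 0 0; 0 0 0 0"

```text
time_s: 8.47
tcp_pos: [0.5026, -0.2633, 0.1702]
ee_rot: [[0.8, -0.601, -0.001], [-0.601, -0.8, -0.0], [-0.0, 0.001, -1.0]]
wrist_force: [-0.0, -0.4, -1.2]
gripper_width: 0.152
gripper_force: 30.0
```

move_arm --targets "0 0 -0.12 0; 0 0 -0.12 0; 0 0 0 0; 0 0 0 0"

```text
time_s: 8.8
tcp_pos: [0.5026, -0.2632, 0.1646]
ee_rot: [[0.799, -0.601, 0.0], [-0.601, -0.799, -0.0], [0.0, -0.0, -1.0]]
wrist_force: [-0.1, -0.1, -1.0]
gripper_width: 0.155
gripper_force: 30.0
```

move_arm --targets "0 0 -0.06 0; 0 0 -0.06 0; 0 0 0 0; 0 0 0 0"

```text
time_s: 9.13
tcp_pos: [0.5027, -0.2632, 0.1616]
ee_rot: [[0.8, -0.601, 0.0], [-0.601, -0.8, -0.0], [0.0, 0.0, -1.0]]
wrist_force: [-0.6, 0.7, 0.1]
gripper_width: 0.15
gripper_force: 30.0
```

move_arm --targets "0 0 -0.06 0; 0 0 -0.06 0; 0 0 0 0; 0 0 0 0"

```text
time_s: 9.47
tcp_pos: [0.5041, -0.2641, 0.1611]
ee_rot: [[0.8, -0.6, 0.004], [-0.6, -0.8, -0.003], [0.005, -0.0, -1.0]]
wrist_force: [-1.2, 0.4, 8.5]
gripper_width: 0.151
gripper_force: 30.0
```

Bottomed out with 8.5 N at the expected height. Release and rise.

move_arm --targets "0 0 0.06 0; 0 0 0 0; 0 0 0 0; 0 0 0 0; 0 0 0 0; 0 0 0.5 0; 0 0 1 0; 0 0 1 0; 0 0 1 0; 0 0 0.5 0" --gripper 44

```text
time_s: 10.3
tcp_pos: [0.5037, -0.2638, 0.2633]
ee_rot: [[0.8, -0.6, 0.004], [-0.6, -0.8, -0.002], [0.005, -0.001, -1.0]]
wrist_force: [0.7, 0.5, 0.5]
gripper_width: 0.502
gripper_force: 0.0
```

```bash
python3 -c "
from look import *
look('rel1',(170,150,130,130),(95,170,130,130))
from geo import *
import numpy as np
print((np.array([.8*0,0])))"
```

```text
[ 0.50373607 -0.26376857  0.26327353] -36.89319587734432 43.66336519848216 [0.69227054 0.50797343 0.48304256] 10.3
[0. 0.]
```

View pics/rel1.png

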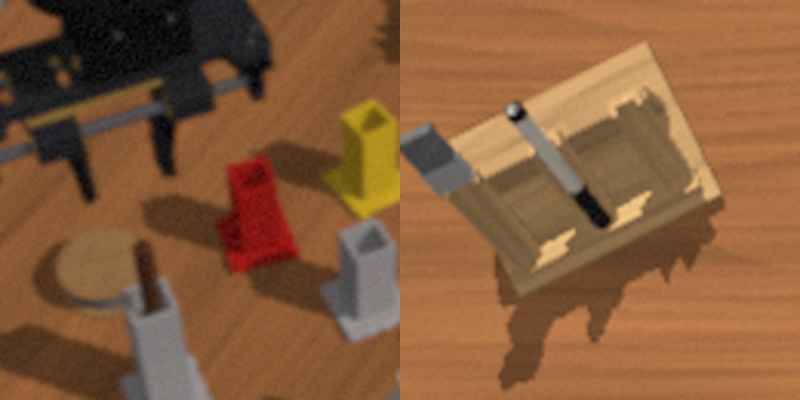

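The dibber stands in the tall holder at scene crop (148,270), clear of the gripper. Next is the marker.

move_arm --targets "0.1 1 0 0.6; 0.1 1 0 0.6; 0.1 1 0 0.6; 0.1 1 0 0.6; 0.1 1 0 0.6; 0.1 1 0 0.6; 0.1 1 0 0.6; 0.1 1 0 0.6; 0.1 1 0 0.6; 0.1 1 0 0.6"

```text
time_s: 11.23
tcp_pos: [0.5268, -0.012, 0.2583]
ee_rot: [[0.993, -0.118, -0.003], [-0.118, -0.993, -0.0], [-0.003, 0.001, -1.0]]
wrist_force: [0.5, -0.1, 0.4]
gripper_width: 0.502
gripper_force: 0.0
```

move_arm --targets "0.1 1 0 0.6; 0.1 1 0 0.6; 0.1 1 0 0.6; 0.1 1 0 0.6; 0.1 1 0 0.6; 0.1 1 0 0.6; 0.1 1 0 0.6; 0.1 1 0 0.6; 0.1 1 0 0.6; 0 1 0 0.6"

```text
time_s: 12.07
tcp_pos: [0.5496, 0.2377, 0.2579]
ee_rot: [[0.919, 0.394, -0.003], [0.394, -0.919, -0.002], [-0.003, 0.0, -1.0]]
wrist_force: [0.4, 0.4, -1.7]
gripper_width: 0.505
gripper_force: 0.0
```

move_arm --targets "0 0.8 0 0.44; 0 0.64 -0.3 0; 0 0 -0.7 0; 0 0 0 0; 0 0 0 0; 0 0 0 0"

```text
time_s: 12.57
tcp_pos: [0.5502, 0.2722, 0.2349]
ee_rot: [[0.905, 0.426, -0.0], [0.426, -0.905, -0.001], [-0.001, 0.001, -1.0]]
wrist_force: [0.7, 0.5, 0.4]
gripper_width: 0.509
gripper_force: 0.0
```

move_arm --targets "0.1 0 -1 0; 0 0 -1 0; 0 0 -1 0; 0 0 -0.7 0; 0 0 -0.5 0; 0 0 -0.3 0; 0 0 0 0; 0 0 0 0"

```text
time_s: 13.23
tcp_pos: [0.5533, 0.2727, 0.1234]
ee_rot: [[0.904, 0.427, 0.001], [0.427, -0.904, 0.0], [0.001, 0.0, -1.0]]
wrist_force: [-0.3, -0.7, 0.6]
gripper_width: 0.507
gripper_force: 0.0
```

move_arm --targets "0 0 0 0; 0 0 0 0; 0 0 0 0; 0 0 0 0; 0 0 0 0; 0 0 0 0" --gripper 0

```text
time_s: 13.73
tcp_pos: [0.5527, 0.2729, 0.1228]
ee_rot: [[0.904, 0.427, 0.0], [0.427, -0.904, 0.0], [0.001, -0.0, -1.0]]
wrist_force: [0.8, -0.1, 0.5]
gripper_width: 0.154
gripper_force: 30.0
```

move_arm --targets "0 0 0.3 0; 0 0 0.7 0; 0 0 1 0; 0 0 1 0; 0 0 1 0; 0 0 1 0; 0 0 0.5 0; 0 0 0 0; 0 0 0 0"

```text
time_s: 14.48
tcp_pos: [0.5525, 0.2729, 0.2606]
ee_rot: [[0.904, 0.427, 0.001], [0.427, -0.904, 0.001], [0.001, -0.001, -1.0]]
wrist_force: [-0.5, 0.3, -1.0]
gripper_width: 0.155
gripper_force: 30.0
```

move_arm --targets "0 -0.5 0 -0.3; 0.2 -1 0 -0.7; 0.2 -1 0 -0.7; 0.2 -1 0 -0.7; 0.2 -1 0 -0.7; 0.2 -1 0 -0.7; 0.3 -1 0 -0.7; 0.3 -1 0 -0.7; 0.3 -1 0 -0.7; 0.3 -1 0 -0.7"

```text
time_s: 15.32
tcp_pos: [0.6067, 0.0332, 0.2581]
ee_rot: [[0.99, -0.139, -0.004], [-0.139, -0.99, -0.001], [-0.004, 0.001, -1.0]]
wrist_force: [0.1, -0.6, -0.6]
gripper_width: 0.152
gripper_force: 30.0
```

move_arm --targets "0.3 -1 0 -0.7; 0.3 -1 0 -0.7; 0.3 -1 0 -0.7; 0.3 -1 0 -0.7; 0.3 -1 -0.2 -0.7; 0.2 -1 -0.6 -0.7; 0.2 -0.9 -0.6 -0.7; 0 -0.5 -0.6 -0.94; 0 0 0 0; 0 0 0 0"

```text
time_s: 16.15
tcp_pos: [0.6534, -0.1509, 0.2071]
ee_rot: [[0.799, -0.602, -0.006], [-0.602, -0.799, 0.0], [-0.005, 0.003, -1.0]]
wrist_force: [0.4, -0.0, -0.4]
gripper_width: 0.153
gripper_force: 30.0
```

```bash
python3 -c "
from look import *
look('m1',(245,160,100,100),(250,150,100,100))"
```

```text
[ 0.65339352 -0.15088335  0.20709381] -36.998518287107814 13.320304408161345 [ 0.38589662 -0.02795044 -0.4320134 ] 16.15
```

View pics/m1.png

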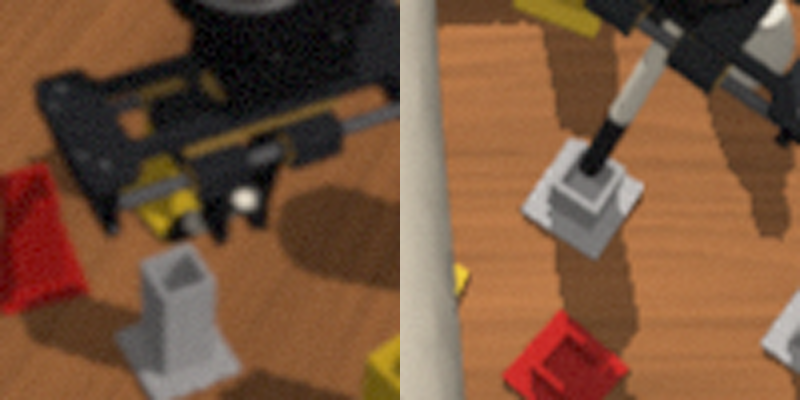

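The short mouth is at top crop (586,178), and the black cap end hangs over it near (594,170). I'll compare that with the projected expectation in numbers.

Run:
```python
from geo import *
import cv2
np.set_printoptions(precision=3,suppress=True)
t=dict(np.load("topm1.npz"))
def proj(c,p):
    q=np.linalg.inv(c["world_from_camera"])@np.r_[p,1];return np.array([c["cx"]-c["fx"]*q[0]/q[2],c["cy"]+c["fy"]*q[1]/q[2]])
tcp=np.array([.6534,-.1509,.2071]);g=tcp+[0,0,.019];az=np.radians(-37);v=np.array([np.cos(az),np.sin(az),0]);a=np.sin(np.radians(35))*v+[0,0,np.cos(np.radians(35))];n=np.cos(np.radians(35))*v-[0,0,np.sin(np.radians(35))]
for s in(.1316,.10,.08):
    print("exp axis",s,proj(t,g-a*s)," end upper edge" ,proj(t,g-a*s-n*.007))
g8=cv2.cvtColor(t["image"],cv2.COLOR_BGR2GRAY);m=np.zeros_like(g8);m[176:196,290:310]=1
k=((g8<60)*m).astype(np.uint8);nl,lab,st,ce=cv2.connectedComponentsWithStats(k);print(st,ce)
for r in range(176,197):
    c=np.where(k[r])[0];print(r,c.min() if len(c) else None,c.max() if len(c) else None,end="; ")
# mouth: light rim mask
hsv=cv2.cvtColor(t["image"],cv2.COLOR_BGR2HSV);print(proj(t,[.5969,-.1066,.085]))
print([proj(t,np.array([.5969,-.1066,.085])+x*.017*v+y*.017*np.array([-v[1],v[0],0])) for x,y in((1,1),(1,-1),(-1,-1),(-1,1))])
```

```text
exp axis 0.1316 [296.746 192.682]  end upper edge [295.428 194.272]
exp axis 0.1 [301.783 184.561]  end upper edge [300.457 186.152]
exp axis 0.08 [305.091 179.227]  end upper edge [303.762 180.816]
[[     0      0    560    420 235121]
 [   295    179     11     15     79]] [[279.493 209.508]
 [299.747 186.354]]
176 None None; 177 None None; 178 None None; 179 301 301; 180 301 302; 181 300 304; 182 299 305; 183 299 305; 184 298 304; 185 298 303; 186 298 303; 187 297 302; 188 296 301; 189 296 301; 190 295 300; 191 295 300; 192 295 299; 193 296 298; 194 None None; 195 None None; 196 None None; [296.516 193.633]
[array([294.981, 184.254]), array([306.056, 192.182]), array([298.061, 203.069]), array([286.967, 195.086])]
```

Observed and expected agree to about 1 px. Inserting the foot.

move_arm --targets "0.03 0.06 -0.4 0; 0 0 -0.4 0; 0 0 -0.3 0; 0 0 -0.3 0; 0 0 -0.2 0; 0 0 0 0; 0 0 0 0"

```text
time_s: 16.83
tcp_pos: [0.6559, -0.1482, 0.1696]
ee_rot: [[0.8, -0.6, -0.001], [-0.6, -0.8, -0.0], [-0.0, 0.001, -1.0]]
wrist_force: [-0.4, 0.4, -0.9]
gripper_width: 0.151
gripper_force: 30.0
```

move_arm --targets "0 0 -0.14 0; 0 0 0 0; -0.28 0.21 0.07 0; -0.29 0.21 0.1 0; -0.23 0.17 0.02 0; -0.24 0.18 0.01 0; 0 0 0 0"

```text
time_s: 17.42
tcp_pos: [0.6293, -0.1279, 0.1728]
ee_rot: [[0.8, -0.6, 0.002], [-0.6, -0.8, 0.001], [0.001, -0.002, -1.0]]
wrist_force: [2.7, -1.4, 0.0]
gripper_width: 0.153
gripper_force: 30.0
```

move_arm --targets "-0.24 0.18 -0.02 0; -0.25 0.19 -0.03 0; -0.25 0.19 -0.06 0; -0.26 0.19 -0.06 0; -0.25 0.19 -0.08 0; -0.26 0.19 -0.08 0; 0 0 0 0; 0 0 0 0"

```text
time_s: 18.08
tcp_pos: [0.5907, -0.1, 0.1625]
ee_rot: [[0.8, -0.6, -0.003], [-0.6, -0.8, 0.001], [-0.003, 0.001, -1.0]]
wrist_force: [0.8, -1.3, -0.4]
gripper_width: 0.147
gripper_force: 30.0
```

Run:
```python
from station import *
from geo import *
import cv2
c=capture("scene");np.savez("scenem2.npz",**c)
s=sense();d=s['tcp_pos']-np.array([.5969,-.1066,0]);print("v,w,z",d@[.8,-.6,0],d@[.6,.8,0],d[2],s['wrist_force'])
def proj(c,p):
    q=np.linalg.inv(c["world_from_camera"])@np.r_[p,1];return np.array([c["cx"]-c["fx"]*q[0]/q[2],c["cy"]+c["fy"]*q[1]/q[2]])
g=s['tcp_pos']+[0,0,.019]
print("vertical axis at tcp-15mm, z=.1:",proj(c,g-[0,0,.034]),proj(c,[g[0],g[1],.1]),proj(c,[.5969,-.1066,.085]))
h=cv2.cvtColor(c["image"],cv2.COLOR_BGR2GRAY)
y0=int(proj(c,g-[0,0,.02])[1]);
for r in range(y0-6,y0+40,3):print(r,h[r,270:306:2])
```

```text
v,w,z -0.008649270083769277 0.0014968557722679805 0.16247117777035788 [ 1.06662351  0.19618273 -0.24575394]
vertical axis at tcp-15mm, z=.1: [288.28724807 207.77272711] [288.2437054  220.81025648] [289.14838554 227.48404405]
197 [ 81  92  97  95  81  46  29  23  24  63 104  96  30  59 115  96  95 104]
200 [ 61  58  55  66  74  50  13   5  38 107 162 127  32  71 119  96 102 104]
203 [ 57  57  67  67  62  63  29   7  31 111 160 130  35  77 121 101  99  99]
206 [ 60  61  63  85  93  93  75  34  41 112 162 163 136 136 149 139 106 101]
209 [ 62  62  66  79  98  93  89  77  93 125 165 165 143 143 154 154 151 119]
212 [101  89  84  72  72  93 105  95  95 128 163 166 152 156 158 156 151 112]
215 [104 104 100 103  96  79 109 151 130 129 166 171 158 156 138 114 100  99]
218 [101 101  98 101 104 106  87 108 120 128 169 154 110 104  99 103 104 106]
221 [103 100 103 108 107 107 106 101 100 131 164 141 108 103 102 101 105 102]
224 [100 105 107 111 104 104  99  92  58  54  61  93 125 107 103 105 107 105]
227 [102 107 106 107 106 103 114  90  57  20  30  55 102 126 106 101  98  99]
230 [107 108 111 102 106  92  96 116  71  13  28  76 107 127 124 101 100  98]
233 [106 106 109 105 105  90  82 100 117 112 131 129 128 128 116  98  98 103]
236 [ 65  75  86  88 105  92  77  78 114 128 126 126 127 129 116  98  99 100]
239 [ 66  62  64  65  64  74  75  79 110 127 125 126 130 129 115 104  99  99]
242 [ 64  63  70  84  87  85  78  76 111 131 128 130 128 130 132 107  98  98]
```

The white barrel stays at column ~290 from row 197 to 221 and the cap is inside the mouth, so the marker is upright. Centre and lower.

move_arm --targets "0.1 -0.1 0 0; 0.12 -0.1 -0.1 0; 0 0 -0.3 0; 0 0 -0.3 0; 0 0 -0.3 0; 0 0 -0.3 0; 0 0 -0.15 0; 0 0 0 0; 0 0 0 0"

```text
time_s: 18.88
tcp_pos: [0.5976, -0.1057, 0.1267]
ee_rot: [[0.8, -0.601, -0.001], [-0.601, -0.8, -0.0], [-0.0, 0.001, -1.0]]
wrist_force: [-0.5, -0.5, 1.2]
gripper_width: 0.147
gripper_force: 30.0
```

move_arm --targets "0 0 -0.1 0; 0 0 -0.1 0; 0 0 -0.06 0; 0 0 0 0; 0 0 0 0"

```text
time_s: 19.3
tcp_pos: [0.5976, -0.1057, 0.1206]
ee_rot: [[0.8, -0.601, 0.0], [-0.601, -0.8, -0.0], [0.0, 0.0, -1.0]]
wrist_force: [-0.1, -0.3, -0.7]
gripper_width: 0.151
gripper_force: 30.0
```

move_arm --targets "0 0 -0.06 0; 0 0 -0.06 0; 0 0 0 0; 0 0 0 0"

```text
time_s: 19.63
tcp_pos: [0.5979, -0.1057, 0.1177]
ee_rot: [[0.8, -0.601, 0.001], [-0.601, -0.8, -0.0], [0.0, -0.0, -1.0]]
wrist_force: [0.1, 0.2, -0.1]
gripper_width: 0.152
gripper_force: 30.0
```

move_arm --targets "0 0 -0.06 0; 0 0 -0.06 0; 0 0 0 0; 0 0 0 0"

```text
time_s: 19.97
tcp_pos: [0.5993, -0.1063, 0.1176]
ee_rot: [[0.8, -0.6, 0.004], [-0.6, -0.8, -0.002], [0.005, -0.001, -1.0]]
wrist_force: [-1.8, -1.3, 9.9]
gripper_width: 0.153
gripper_force: 30.0
```

Bottomed out at 9.9 N and the expected height. Release and rise well clear.

move_arm --targets "0 0 0.08 0; 0 0 0 0; 0 0 0 0; 0 0 0 0; 0 0 0.5 0; 0 0 1 0; 0 0 1 0; 0 0 1 0; 0 0 1 0; 0 0 1 0" --gripper 44

```text
time_s: 20.8
tcp_pos: [0.5973, -0.1057, 0.2546]
ee_rot: [[0.799, -0.601, -0.001], [-0.601, -0.799, 0.0], [-0.001, 0.001, -1.0]]
wrist_force: [-0.0, 1.1, -1.0]
gripper_width: 0.505
gripper_force: 0.0
```

move_arm --targets "0 1 0.3 0; 0 1 0 0; 0 1 0 0; 0 1 0 0; 0 1 0 0; 0 1 0 0; 0 0.5 0 0; 0 0 0 0; 0 0 0 0"

```text
time_s: 21.55
tcp_pos: [0.5975, 0.057, 0.2611]
ee_rot: [[0.8, -0.6, -0.001], [-0.6, -0.8, -0.0], [-0.0, 0.001, -1.0]]
wrist_force: [-0.1, 0.3, 0.3]
gripper_width: 0.504
gripper_force: 0.0
```

Run:
```python
from station import *
from geo import *
import cv2
s=sense();print(s['time_s'],s['tcp_pos'],s['wrist_force'],s['gripper_force'],s['gripper_width'])
np.set_printoptions(precision=3,suppress=True,linewidth=200)
c=capture("scene");h=cv2.cvtColor(c["image"],cv2.COLOR_BGR2GRAY)
def proj(c,p):
    q=np.linalg.inv(c["world_from_camera"])@np.r_[p,1];return np.array([c["cx"]-c["fx"]*q[0]/q[2],c["cy"]+c["fy"]*q[1]/q[2]])
print("marker top exp",proj(c,[.5969,-.1066,.156]),"dib top exp",proj(c,[.5037,-.2635,.206]))
for r in range(180,236,4):print(r,h[r,276:304:2])
c0=dict(np.load("scene0.npz"));d=cv2.absdiff(c["image"],c0["image"]).max(2)
k=(cv2.medianBlur(d,5)>45).astype(np.uint8);n,l,st,ce=cv2.connectedComponentsWithStats(k);print(st[1:][st[1:,4]>15])
```

```text
21.55 [0.5974895  0.05700749 0.26108771] [-0.12396309  0.3303466   0.26925991] 0.0 0.5039319304622408
marker top exp [289.261 208.102] dib top exp [214.14  225.679]
180 [103 100  96  96  93  99  96 101  99  99 102  97  96  99]
184 [ 98  98  97  96 114 126 141 137 128 120 100  99 100 100]
188 [ 94  98 103 132 144 146 117  90  85  98 129 116 102  99]
192 [ 97  95  92  86  94 124 106 110 132 140 143 133 102  92]
196 [ 96  98  93  88  81  86 122 143 141 141 142 131 102  94]
200 [ 66  70  84  84  82  81 118 138 141 141 141 128  95  98]
204 [ 62  70  79  86  83  84 122 139 142 142 137 131 102  99]
208 [ 87  93  90  89  85  81 111 146 135 140 141 148 150 137]
212 [ 69  74  92 102  91  82  53  48 103 144 151 156 161 148]
216 [101 104  86  88 139 148 119 140 170 157 136 113  99 104]
220 [103 103 112 107  91  98 112 140 165 116 101 104 102 101]
224 [109 108 103  95 109 119 115 144 169 135 105  97 100  98]
228 [107 108  91 109  94 102 108 142 165 106 121 116  98  99]
232 [110 101  88  77 116 117 111 136 140 134 126 118 100  97]
[[  91    0   28   74 1771]
 [ 151    0   10   20  114]
 [ 274    0   25   29  333]
 [ 305    0    6    5   21]
 [ 311    0   47   32 1266]
 [ 309   24    4    6   18]
 [ 281   32   92  112 4265]
 [ 169   53   52   26  775]
 [ 148   68   15   13   82]
 [  91   79   12    8   56]
 [ 123   84   37   43  566]
 [   0  100    8   24  118]
 [  95  115   32   23  232]
 [ 326  116   33   31  193]
 [ 133  120   54   64 1351]
 [ 136  129    7    5   27]
 [  29  134   30   15  232]
 [  63  146   21   10   88]
 [ 285  155    7    6   22]
 [ 180  156   53   30  721]
 [ 173  185    5    5   18]
 [ 287  207    7   16   79]
 [ 289  224    5    7   28]
 [ 214  229    7   20   98]]
```

The marker and dibber show at their expected places, and the scene has not changed around the vase, pot, spool or secateurs. The gripper is clear.

```bash
python3 -c "
from station import *
print(finish_job())"
```

```text
the job is handed in; nothing more can be done
None
```

The dibber is in the tall holder and the marker in the short one, each pressed down to the bottom and let go. The vase, pot, spool and secateurs showed no change, I did not recheck the brush by eye after taking the marker, and I handed the job in at about 21.6 s (no verdict was returned).

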